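# Set the purge nozzle over the beaker and open its valve

## Robot

A 7-joint arm with a two-finger parallel gripper is mounted at the origin on a cart in front of the work surface, level with it; the furniture and walls round the work are solid. World frame = base frame: x ahead of the robot, y to its left, z up, the work surface at z = 0. Lengths are in m, angles in rad, forces in N, time in s.
With the tool pointing down it reaches from about 0.425 to 0.95 m from the base axis. Payload 4.7 kg.
Tool frame: the origin (TCP) lies midway between the tips of the shut fingers; the grasp point (between the pads) lies 19 mm behind it; z points along the fingers, y is the line along which they close (so a half turn about z gives the same grasp; the last joint's range is limited). The gripper opens to 85 mm and grips with 20 to 120 N. Pads are 22 mm wide; open, the fingers measure 114 mm over their backs; the gripper's body (76 mm by 85 mm) begins 54 mm behind the grasp point. The pads swing forward as they close: fully open they stand 13 mm farther back than shut.
Start: joints at [1.157, 0.469, -0.049, 1.532, 0.024, 1.141, -0.082], TCP at [0.253, -0.626, 0.231] pointing down, gripper open.
Joint ranges: [-2.59, 2.59], [-0.33, 1.99], [-1.39, 1.29], [0.1, 2.45], [-1.04, 4.18], [0.21, 1.99], [-2.66, 2.66]. Speed limits (rad/s): [2.57, 2.57, 3.14, 3.14, 3.14, 3.14, 3.14].

## Interface

Orientations are given as a rotation vector (axis times angle).
In Python, from station import * gives the robot as it stands.
- The arm moves only by the shell command python3 -m inch 'ROWS' [FORCE]. ROWS is a JSON object of lists of equal length, an entry for each row: "gripper": the opening, from 0 (shut) to 1 (fully open); "dp": the shift along the tool's x, y, z in m, a list of three; "rot": the turn, a rotation vector about the tool's x, y, z in degrees, a list of three. In form: {"gripper": [gripper, ...], "dp": [[dx, dy, dz], ...], "rot": [[wx, wy, wz], ...]}. A call has 1 to 12 rows; each row is the pose to reach, as a shift and turn from the pose commanded when the call began, along the tool's axes at that moment; what a row does not reach only later rows make up. A row lasts 1/10 s, in which the tool goes at most 50 mm and 8.59 degrees, less where a joint would pass 70% of its speed; a pose out of reach is approached as far as the arm can. A call with a gripper value outside its range is refused whole. The fingers move at their own pace and stop on an object; FORCE is the grip in N (left out, the last holds). Time passes only in rows, so rows that repeat a pose let the fingers close. It gives the time, the measured TCP pose, the force, the opening and the grip force at its end, in the units of the state.
- state(): the state, without advancing time (a new reading comes with each control period).
- get_image(name): name is "scene" or "top" or "wrist"; returns the picture (420x560x3 uint8, red, green, blue); there is no depth.
- camera_params(name): a dict with "fov_y" (degrees; the focal length in pixels is half the picture's height over the tangent of half this angle, whatever the lens; pixels are square), "cx", "cy" (the principal point, pixels), "extrinsics" (4x4, takes a point from world to camera coordinates). Camera axes: x right, y up, looking along -z (the intrinsics and any distortion apply to the point x, -y, -z); pixel columns grow to the right and rows downward; lengths in m; the calibration is good to about 2 mm. A picture is of the moment at which its call begins: read the wrist's pose just before it. camera_params takes no time and is no camera call; for the wrist camera it gives the pose at the moment of the call.
- hand_in(): hands the job in; it is judged then, once.
The state is a dict: "clock": time; "qpos": joint angles; "qd": joint speeds; "tau": joint torques, N m; "tcp_pos": TCP position; "tcp_rot": TCP orientation; "wrist_force": force on the tool from outside, world axes, zero at the start; "torque": the same for the moment, N m; "opening": finger opening in m; "finger_force": force on a finger pad.
Only numpy, scipy, OpenCV 4.12 (cv2) and the standard library are available. Lean on these libraries where they do the work, as an engineer would, in place of code of your own. Each camera call takes 0.05 s, during which the arm holds its last target. There are 200 camera calls.

## Task

Get the drying gas going for the beaker: with a fingertip, push the swing arm of the purge stand round until its nozzle is over the middle of the beaker, and only then push the lever of the stand's valve fully open, in line with its pipe. Push gently, do not grip the arm or the lever, and leave the beaker, the dish and the small bottle standing where they are.

Things in the scene. Friction and masses are not known exactly. Their poses are not given: they have to be found in the camera images.
- purge_stand: Fixed stand. Origin at worktop height on the axis of its upright post (22 mm thick, round foot of 110 mm; hub top at z 0.185). Its -x axis points roughly to the robot, its -y axis to the robot's right (within 0.25 rad). A 16 mm pipe, centre 35 mm up, runs from the post foot along -y through a valve at (-30, -250) mm to a coupling at y = -375 mm. Post carries the swing arm, valve the lever.
- swing_arm (a joint): Angle of the swing arm about the vertical post, rad: 0 = arm points along the stand's -x axis (towards the robot); grows clockwise seen from above (arm goes to the robot's left). Stops at -1.0 and 1.4. Stays where it is left (friction about 0.3 N m, no spring: 2 to 3 N at mid-length).
- post_axis (a point): Point on the axis of the swing arm, at the height of the arm's centreline, 165 mm above the worktop.
- nozzle (a point): Mouth of the nozzle, pointing down from the outer end of the swing arm: 180 mm from the post axis, 123 mm above the worktop. The arm is a level straight tube 16 mm thick, centreline 165 mm up, from the hub (32 mm thick) to the bend above the nozzle; push it sideways anywhere. Nozzle 20 mm thick.
- valve_lever (a joint): Angle of the valve's lever about its vertical stem, rad: 0 = closed, crosswise to the pipe, pointing along the stand's -x (towards the robot); grows counter-clockwise seen from above to 1.571 = fully open at its stop, in line with the pipe, pointing along the stand's -y (away from the post). Stays where left (friction about 0.2 N m, no spring). Starts 0 to 0.3 rad.
- valve_axis (a point): Point on the axis of the valve's lever, 68 mm above the worktop, at mid-thickness of the lever.
- lever_tip (a point): Free end of the valve's lever, 95 mm from its axis, 68 mm above the worktop. The lever is a level bar; its outer 60 mm is a black sleeve 18 mm wide and 12 mm high (z = 0.062 to 0.074); clear below, apart from the pipe (top at z = 0.043).
- beaker: Empty clear beaker, 69 mm across, 84 mm high, loose. Origin at the centre of its underside. It stands below the nozzle's circle at any one of three places round the post.
- petri_dish: Low round dish, 64 mm across, 13 mm high, loose, at another of the three places; leave it alone. Origin at the centre of its underside.
- small_bottle: Capped bottle, 38 mm across, 70 mm high, loose, at the third place; leave it alone. Origin at the centre of its underside.
Mind the look-alikes: they are no part of the job. What is shaped like the beaker but pink, red or turquoise is not meant.

How it is judged:
On the way, in this order (a step that is already met when the one before it is completed fails the run):
1. the nozzle is over the middle of the beaker, the valve still closed (horizontal distance between nozzle and beaker below 0.015 m and value of joint valve_lever below 0.5 rad), for 0.2 s.
2. the valve's lever is pushed fully open with the nozzle over the beaker (horizontal distance between nozzle and beaker below 0.015 m and value of joint valve_lever above 1.4 rad), for 0.2 s.
At the end, for the whole second after the job is handed in: The nozzle is within 15 mm, seen from above, of the beaker's axis; the lever is open past 1.40 rad (within 10 degrees of the pipe's line); arm and lever are at rest; beaker upright, and beaker, dish and bottle within 15 mm of where they stood (all of step 2 and velocity of joint swing_arm between -0.05 and 0.05 rad/s and velocity of joint valve_lever between -0.05 and 0.05 rad/s and angle between beaker's own z axis and vertical below 0.1 rad and distance of each of beaker, petri_dish, small_bottle from where it was at the start of the episode below 0.015 m); the robot touches nothing.
It fails at once if the valve is opened (past 0.5 rad) while the nozzle is not over the beaker (more than 25 mm off) (value of joint valve_lever above 0.5 rad and horizontal distance between nozzle and beaker above 0.025 m).
It fails at once if the arm, the lever or the stand is gripped or pushed hard (over 25 N between fingers and stand) (contact force between the fingers and purge_stand above 25 N).
It fails at once if the beaker is pushed along, lifted or tipped (moved over 15 mm) (distance of beaker from where it was at the start of the episode above 0.015 m or angle between beaker's own z axis and vertical above 0.25 rad).
It fails at once if the dish is pushed along, lifted or tipped (moved over 15 mm) (distance of petri_dish from where it was at the start of the episode above 0.015 m or angle between petri_dish's own z axis and vertical above 0.25 rad).
It fails at once if the small bottle is pushed along, lifted or tipped (moved over 15 mm) (distance of small_bottle from where it was at the start of the episode above 0.015 m or angle between small_bottle's own z axis and vertical above 0.25 rad).
It also fails if it takes over 58 s, if anything falls off the work surface, if the arm or the gripper's body presses on something with over 40 N, if the wrist force passes 120 N, or if a joint passes its speed limit or range.

## Working session

There is one attempt and no reset: what is moved stays moved. The work goes in short steps, Python scripts to look and compute and a shell command to move; the robot and the scene stay as the last step left them, time stands still between calls to the robot, and variables do not carry over. Pictures are saved under pics/ and viewed, at most 10 in all, crops included, and the job is handed in when it is done.

```bash
mkdir -p pics; ls; python3 - <<'E'
from station import *
import cv2,numpy as np
s=state();print(s)
for n in ("scene","top"):
    p=camera_params(n);print(n,p)
    cv2.imwrite(f"pics/{n}0.png",cv2.cvtColor(get_image(n),cv2.COLOR_RGB2BGR))
E
```

```text
pics
{'clock': 0.0, 'qpos': array([ 1.15710866,  0.46946113, -0.04857145,  1.53370224,  0.02408245,
        1.14101535, -0.08231659]), 'qd': array([ 0.00084012, -0.00021723,  0.00160883, -0.00097136, -0.00134482,
        0.00052259,  0.00100986]), 'tau': array([-8.67791532e-04, -5.10306215e+01, -4.70290007e-02, -2.37713099e+01,
        1.06998993e-02,  7.59839691e-03, -7.84984280e-06]), 'tcp_pos': array([ 0.25314703, -0.62509156,  0.23024456]), 'tcp_rot': array([-3.08171814e+00, -6.00308161e-01,  7.07231800e-04]), 'wrist_force': array([0.46529852, 0.34165429, 0.05910112]), 'torque': array([0.03008512, 0.02505126, 0.03420901]), 'finger_force': 0.0, 'opening': 0.08531046341417328}
scene {'fov_y': 56.79361397461798, 'cx': 278.96249486865025, 'cy': 206.2874324906031, 'extrinsics': array([[-0.68197547, -0.73117106, -0.01727272,  0.36710518],
       [ 0.43554244, -0.4249836 ,  0.79353117, -0.29236803],
       [-0.58754765,  0.53364579,  0.60828441, -0.74459536],
       [ 0.        ,  0.        ,  0.        ,  1.        ]])}
top {'fov_y': 52.25847459400861, 'cx': 281.23011861496366, 'cy': 210.14560402491094, 'extrinsics': array([[-0.00294268, -0.99990887, -0.01317531,  0.09166088],
       [ 0.99403996, -0.00436071,  0.10892908, -0.49927379],
       [-0.10897661, -0.01277624,  0.99396221, -0.98558367],
       [ 0.        ,  0.        ,  0.        ,  1.        ]])}
```

View pics/scene0.png

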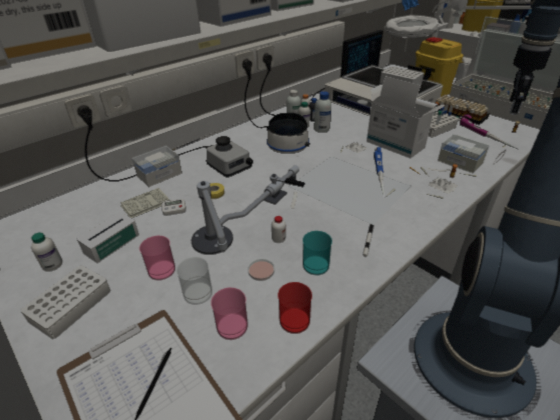

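View pics/top0.png

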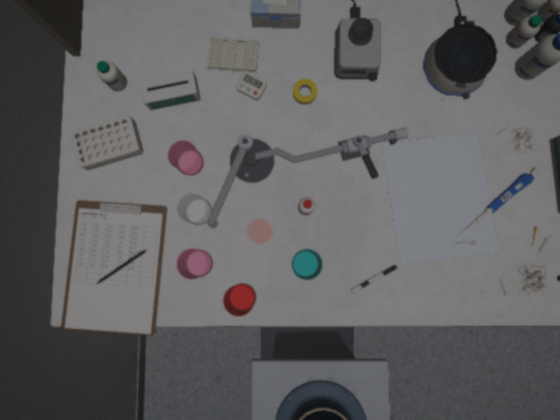

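The beaker candidates are: clear (top 198,211; scene 195,280), pink (186,157), pink (196,263), red (240,299) and turquoise (306,264). I choose the clear one. The dish is at (260,231) and the bottle at (307,205). I'll check the choice in a close crop.

```bash
python3 - <<'E'
import cv2
a=cv2.imread("pics/top0.png")[125:285,165:425]
a=cv2.convertScaleAbs(a,alpha=1.5,beta=20)
cv2.imwrite("pics/c1.png",cv2.resize(a,None,fx=3,fy=3,interpolation=cv2.INTER_CUBIC))
E
cat > h.py <<'E'
from station import *
import numpy as np
def cam(n):
    p=camera_params(n);f=210/np.tan(np.radians(p["fov_y"]/2));return f,p["cx"],p["cy"],np.array(p["extrinsics"])
def ray(c,u,v):
    f,cx,cy,E=c;d=E[:3,:3].T@np.array([(u-cx)/f,-(v-cy)/f,-1]);return -E[:3,:3].T@E[:3,3],d
def onz(c,u,v,z):
    o,d=ray(c,u,v);return o+d*(z-o[2])/d[2]
def proj(c,P):
    f,cx,cy,E=c;q=E[:3,:3]@np.array(P)+E[:3,3];return np.array([cx+f*q[0]/-q[2],cy+f*q[1]/q[2]])
E
python3 - <<'E'
from h import *
t=cam("top");s=cam("scene");np.set_printoptions(precision=4,suppress=True)
for n,u,v,z in [("hub",246,142,.185),("foot",252,160,.005),("bend",213,220,.165),("valve",362,147,.07),("levertip",374,176,.068),("coupl",405,133,.035),("dish",260,231,.013),("bottlecap",307,205,.07),("beaker rim",198,211,.084)]: print(n,onz(t,u,v,z))
for n,u,v,z in [("foot",212,240,0.005),("hub",203,187,.185),("bottlecap",278,219,.07),("dish",261,269,.013),("beaker base",195,292,.0)]: print("s",n,onz(s,u,v,z))
E
```

```text
hub [0.6223 0.1591 0.185 ]
foot [0.6263 0.1615 0.005 ]
bend [0.4649 0.2276 0.165 ]
valve [ 0.6403 -0.0969  0.07  ]
levertip [ 0.5728 -0.123   0.068 ]
coupl [ 0.6829 -0.2065  0.035 ]
dish [0.4513 0.1409 0.013 ]
bottlecap [0.5065 0.0308 0.07  ]
beaker rim [0.4923 0.2756 0.084 ]
s foot [0.6195 0.1642 0.005 ]
s hub [0.605  0.1729 0.185 ]
s bottlecap [0.5035 0.0342 0.07  ]
s dish [0.4462 0.1439 0.013 ]
s beaker base [0.5066 0.2916 0.    ]
```

View pics/c1.png

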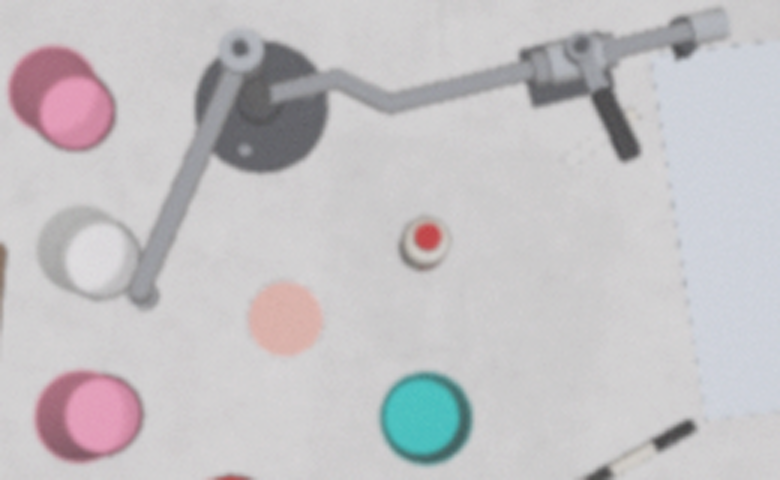

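The crop shows the clear beaker with its base at crop (100,260) and rim at about (80,247). The arm's nozzle end is at crop (145,293), so the arm has to swing to the robot's left. The lever tip is at crop (628,155).

```bash
python3 - <<'E'
from h import *
t=cam("top");s=cam("scene");np.set_printoptions(precision=4,suppress=True)
C=lambda x,y:(165+x/3,125+y/3)
P={}
for n,x,y,z in [("hub",241,49,.185),("foot",262,106,.006),("bend",145,290,.165),("beaker",100,260,.003),("rim",84,249,.084),("dish",286,318,.013),("cap",428,236,.07),("stem",580,45,.08),("tip",629,157,.07),("pipeA",525,70,.035),("pipeB",700,28,.035)]:
    P[n]=onz(t,*C(x,y),z);print(n,P[n])
post=(P["hub"][:2]+P["foot"][:2])/2;print("post",post)
for n in ("bend","beaker","rim","dish","cap","stem"):
    d=P[n][:2]-post;print(n,np.hypot(*d),"ang from -x (cw+)",np.arctan2(d[1],-d[0]))
d=P["stem"][:2]-post;print("yaw",np.arctan2(d[1],d[0])-np.arctan2(-250,-30))
d=P["tip"]-P["stem"];print("lever",np.hypot(*d[:2]),np.arctan2(d[1],-d[0]))
d=P["pipeB"]-P["pipeA"];print("pipe yaw",np.arctan2(d[1],d[0])+np.pi/2)
E
```

```text
hub [0.6237 0.1605 0.185 ]
foot [0.6252 0.1606 0.006 ]
bend [0.4615 0.2269 0.165 ]
beaker [0.4995 0.2917 0.003 ]
rim [0.4992 0.287  0.084 ]
dish [0.4513 0.1401 0.013 ]
cap [0.5095 0.0292 0.07  ]
stem [ 0.654  -0.0871  0.08  ]
tip [ 0.5693 -0.1241  0.07  ]
pipeA [ 0.6464 -0.0508  0.035 ]
pipeB [ 0.6797 -0.1905  0.035 ]
post [0.6244 0.1606]
bend 0.17590987195455743 ang from -x (cw+) 0.3866225616480391
beaker 0.18112610006236804 ang from -x (cw+) 0.8096933900411084
rim 0.17797908609456833 ang from -x (cw+) 0.7900589730026153
dish 0.1743296895817465 ang from -x (cw+) -0.11738435735371455
cap 0.1745009819354322 ang from -x (cw+) -0.8520168852733936
stem 0.24946493120126095 ang from -x (cw+) -1.689759238242623
yaw 0.23839183746606496
lever 0.09238758303449013 -0.4110994226390459
pipe yaw 0.23397506286751057
```

```bash
cat >> h.py <<'E'
from scipy.spatial.transform import Rotation as Ro
def to(*W):
    s=state();R=Ro.from_rotvec(s["tcp_rot"]).as_matrix()
    print("clk %.2f tcp"%s["clock"],s["tcp_pos"].round(4),"x yaw",np.degrees(np.arctan2(R[1,0],R[0,0])).round(1),"F",s["wrist_force"].round(1))
    for w in W: print(w,"->",(R.T@(np.array(w)-s["tcp_pos"])).round(4))
E
python3 -c "
from h import *
to((.25,-.625,.32),(.52,-.3,.32),(.4945,.16,.32))"
```

```text
clk 0.10 tcp [ 0.2532 -0.6252  0.2303] x yaw 22.0 F [ 1.2 -0.3  0.2]
(0.25, -0.625, 0.32) -> [-0.0029 -0.0015 -0.0897]
(0.52, -0.3, 0.32) -> [ 0.3694 -0.2014 -0.0893]
(0.4945, 0.16, 0.32) -> [ 0.5184 -0.6373 -0.0886]
```

```bash
python3 -m inch '{"gripper":[0,0,0,0,0,0,0,0,0,0,0,0],"dp":[[0,0,-0.045],[0,0,-0.09],[0.04,-0.022,-0.09],[0.08,-0.044,-0.09],[0.12,-0.065,-0.09],[0.16,-0.087,-0.09],[0.20,-0.109,-0.09],[0.24,-0.131,-0.09],[0.28,-0.153,-0.09],[0.32,-0.174,-0.09],[0.37,-0.2,-0.09],[0.37,-0.2,-0.09]],"rot":[[0,0,0],[0,0,0],[0,0,-6],[0,0,-12],[0,0,-18],[0,0,-22],[0,0,-22],[0,0,-22],[0,0,-22],[0,0,-22],[0,0,-22],[0,0,-22]]}' 30; python3 -c "
from h import *
to((.4945,.16,.32))"
```

```text
clock: 1.3
tcp_pos: [0.5256, -0.2935, 0.321]
tcp_rot: [-2.902, -1.194, -0.005]
wrist_force: [-0.1, 0.9, -0.5]
opening: 0.0002
finger_force: 0.0
clk 1.30 tcp [ 0.5256 -0.2935  0.321 ] x yaw 44.7 F [-0.1  0.9 -0.5]
(0.4945, 0.16, 0.32) -> [ 0.297  -0.3441  0.0029]
```

```bash
python3 -m inch '{"gripper":[0,0,0,0,0,0,0,0,0,0,0,0],"dp":[[0.03,-0.034,0],[0.06,-0.069,0],[0.09,-0.104,0],[0.12,-0.138,0],[0.15,-0.172,0],[0.18,-0.207,0],[0.21,-0.242,0],[0.24,-0.276,0],[0.27,-0.31,0],[0.297,-0.344,0],[0.297,-0.344,0],[0.297,-0.344,0]],"rot":[[0,0,0],[0,0,0],[0,0,0],[0,0,0],[0,0,0],[0,0,0],[0,0,0],[0,0,0],[0,0,0],[0,0,0],[0,0,0],[0,0,0]]}'; python3 - <<'E'
from h import *
import cv2
to((.4945,.16,.14))
cv2.imwrite("pics/top1.png",cv2.cvtColor(get_image("top"),cv2.COLOR_RGB2BGR)[80:290,130:410])
cv2.imwrite("pics/wrist1.png",cv2.cvtColor(get_image("wrist"),cv2.COLOR_RGB2BGR))
E
```

```text
clock: 2.5
tcp_pos: [0.4952, 0.1528, 0.3209]
tcp_rot: [2.911, 1.181, -0.001]
wrist_force: [0.4, -1.2, 0.4]
opening: -0.0002
finger_force: 0.0
clk 2.50 tcp [0.4952 0.1528 0.3209] x yaw 44.2 F [ 0.4 -1.2  0.4]
(0.4945, 0.16, 0.14) -> [ 0.0047 -0.0057  0.1809]
```

View pics/wrist1.png

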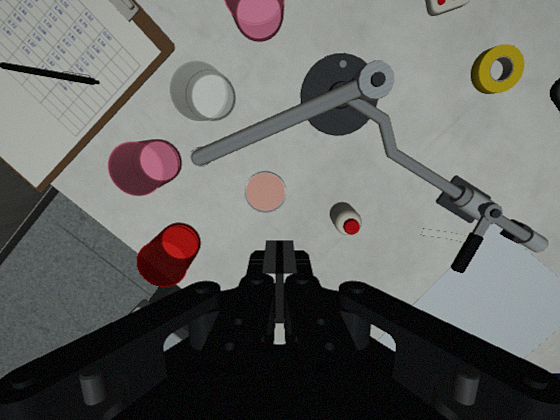

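The wrist view agrees with the top view: clear beaker base (213,97), nozzle end (202,156), hub (376,78), lever tip (460,268), stem (491,211). The fingertips at (280,250) are clear of the arm. Next I'll cross-check by rays and go down.

```bash
python3 -c "
from h import *
c=cam('wrist');np.set_printoptions(precision=4,suppress=True)
for n,u,v,z in [('hub',376,78,.185),('bend',202,156,.165),('beaker',214,97,.003),('stem',491,211,.08),('tip',459,270,.068)]: print(n,onz(c,u,v,z))"
python3 -m inch '{"gripper":[0,0,0,0,0,0,0,0],"dp":[[0,0,0.03],[0,0,0.06],[0,0,0.09],[0,0,0.12],[0,0,0.15],[0,0,0.18],[0,0,0.18],[0,0,0.18]],"rot":[[0,0,0],[0,0,0],[0,0,0],[0,0,0],[0,0,0],[0,0,0],[0,0,0],[0,0,0]]}'; python3 -c "
from h import *
to((.504,.183,.14),(.527,.2335,.14))"
```

```text
hub [0.6257 0.1616 0.185 ]
bend [0.468  0.2277 0.165 ]
beaker [0.5028 0.2861 0.003 ]
stem [ 0.6537 -0.082   0.08  ]
tip [ 0.5735 -0.1303  0.068 ]
clock: 3.4
tcp_pos: [0.4961, 0.1511, 0.1415]
tcp_rot: [2.913, 1.175, -0.001]
wrist_force: [0.3, -0.5, -0.1]
opening: -0.0002
finger_force: 0.0
clk 3.40 tcp [0.4961 0.1511 0.1415] x yaw 43.9 F [ 0.3 -0.5 -0.1]
(0.504, 0.183, 0.14) -> [ 0.0278 -0.0175  0.0015]
(0.527, 0.2335, 0.14) -> [ 0.0794 -0.0379  0.0015]
```

```bash
python3 -m inch '{"gripper":[0,0,0,0,0,0,0,0,0,0,0],"dp":[[0.005,-0.003,0],[0.010,-0.006,0],[0.015,-0.009,0],[0.02,-0.012,0],[0.024,-0.014,0],[0.028,-0.016,0],[0.032,-0.018,0],[0.036,-0.019,0],[0.04,-0.021,0],[0.044,-0.023,0],[0.048,-0.025,0]],"rot":[[0,0,0],[0,0,0],[0,0,0],[0,0,0],[0,0,0],[0,0,0],[0,0,0],[0,0,0],[0,0,0],[0,0,0],[0,0,0]]}'; python3 -c "
from h import *
to((.527,.2335,.14))"
```

```text
clock: 4.5
tcp_pos: [0.5128, 0.2033, 0.1411]
tcp_rot: [2.912, 1.177, -0.001]
wrist_force: [-0.4, -2.4, -0.4]
opening: 0.0003
finger_force: 1.4
clk 4.50 tcp [0.5128 0.2033 0.1411] x yaw 44.0 F [-0.4 -2.4 -0.4]
(0.527, 0.2335, 0.14) -> [ 0.0312 -0.0119  0.0011]
```

Contact is gentle at 2.4 N, so I continue to just short of the target.

```bash
python3 -m inch '{"gripper":[0,0,0,0,0,0,0,0,0],"dp":[[0.004,-0.002,0],[0.008,-0.003,0],[0.012,-0.005,0],[0.016,-0.006,0],[0.02,-0.008,0],[0.023,-0.009,0],[0.026,-0.010,0],[0.028,-0.011,0],[0.028,-0.011,0]],"rot":[[0,0,0],[0,0,0],[0,0,0],[0,0,0],[0,0,0],[0,0,0],[0,0,0],[0,0,0],[0,0,0]]}'; python3 - <<'E'
from h import *
import cv2
to((.527,.2335,.14))
a=get_image("top")[125:245,165:345]
a=cv2.convertScaleAbs(cv2.cvtColor(a,cv2.COLOR_RGB2BGR),alpha=1.5,beta=20)
cv2.imwrite("pics/c2.png",cv2.resize(a,None,fx=4,fy=4,interpolation=cv2.INTER_CUBIC))
E
```

```text
clock: 5.4
tcp_pos: [0.5252, 0.2319, 0.1414]
tcp_rot: [-2.911, -1.179, -0.001]
wrist_force: [-1.4, -0.9, -0.8]
opening: 0.0001
finger_force: 0.6
clk 5.40 tcp [0.5252 0.2319 0.1414] x yaw 44.1 F [-1.4 -0.9 -0.8]
(0.527, 0.2335, 0.14) -> [0.0024 0.0001 0.0014]
```

View pics/c2.png

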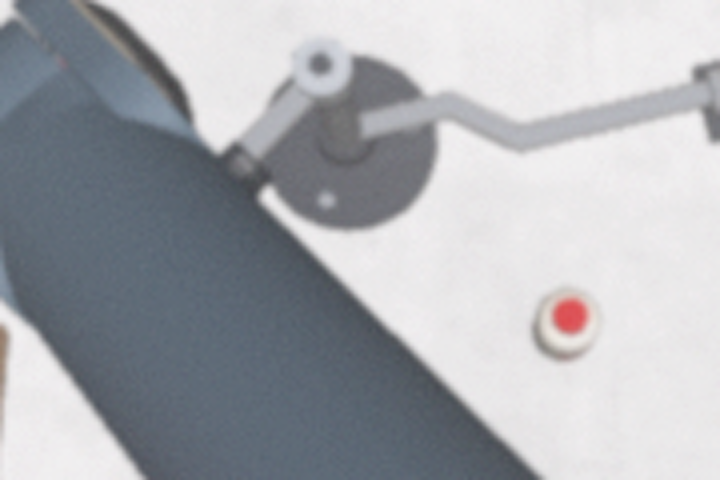

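The arm hides the nozzle, so I back away, rise and look.

```bash
python3 -m inch '{"gripper":[0,0,0,0,0,0,0,0,0,0,0,0],"dp":[[-0.02,0.005,0],[-0.05,0.015,0],[-0.07,0.02,0],[-0.07,0.02,-0.04],[-0.07,0.02,-0.08],[-0.07,0.02,-0.12],[-0.08,0.05,-0.16],[-0.1,0.09,-0.18],[-0.12,0.13,-0.18],[-0.12,0.16,-0.18],[-0.12,0.16,-0.18],[-0.12,0.16,-0.18]],"rot":[[0,0,0],[0,0,0],[0,0,0],[0,0,0],[0,0,0],[0,0,0],[0,0,6],[0,0,12],[0,0,18],[0,0,24],[0,0,31],[0,0,31]]}'; python3 - <<'E'
from h import *
import cv2
to((.563,-.07,.32))
for n in ("top","wrist"): cv2.imwrite(f"pics/{n}2.png",cv2.cvtColor(get_image(n),cv2.COLOR_RGB2BGR))
a=cv2.imread("pics/top2.png")[125:285,165:425]
a=cv2.convertScaleAbs(a,alpha=1.5,beta=20)
cv2.imwrite("pics/c3.png",cv2.resize(a,None,fx=3,fy=3,interpolation=cv2.INTER_CUBIC))
E
```

```text
clock: 6.65
tcp_pos: [0.5509, 0.0329, 0.3216]
tcp_rot: [-3.12, -0.356, -0.003]
wrist_force: [-0.6, -0.1, -0.3]
opening: -0.0
finger_force: 0.0
clk 6.65 tcp [0.5509 0.0329 0.3216] x yaw 13.0 F [-0.6 -0.1 -0.3]
(0.563, -0.07, 0.32) -> [-0.0114  0.103   0.0015]
```

View pics/c3.png

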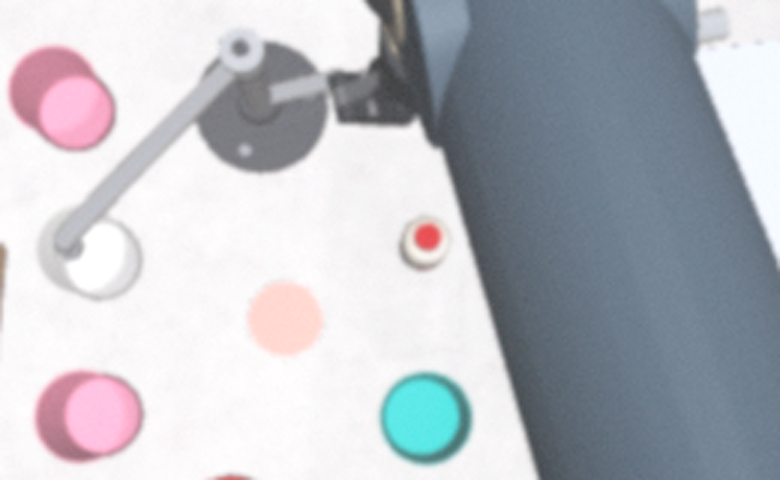

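View pics/wrist2.png

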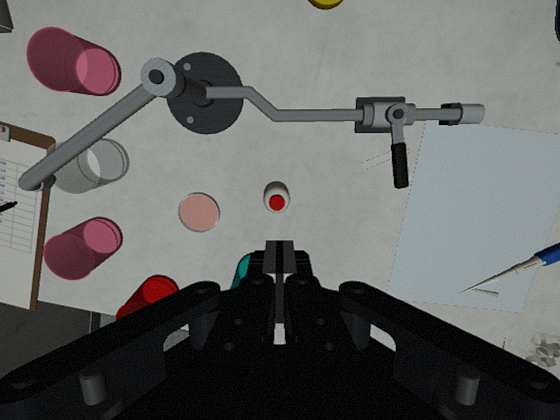

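In the crop the arm's outer end is at about (67,243), with the beaker base at (100,259). The beaker, dish and bottle have not moved. Now the distance:

```bash
python3 -c "
from h import *
t=cam('top');w=cam('wrist');np.set_printoptions(precision=4,suppress=True)
C=lambda x,y:(165+x/3,125+y/3)
post=np.array([.6245,.161]);a=lambda p:np.arctan2(p[1]-post[1],post[0]-p[0])
for n,u,v,z in [('bend',67,243,.165),('mouth',72,252,.123),('mid arm',147,152,.165),('base',100,260,.003)]:
  p=onz(t,*C(u,v),z);print(n,p,np.hypot(*(p[:2]-post)),a(p))
for n,u,v,z in [('bend',30,182,.165),('base',106,160,.003),('mid',95,129,.165),('stem',397,114,.08),('tip',402,187,.068)]:
  p=onz(w,u,v,z);print('w',n,p,np.hypot(*(p[:2]-post)),a(p))
"
```

```text
bend [0.494  0.2808 0.165 ] 0.17719736374383935 0.7428063522840777
mouth [0.4925 0.287  0.123 ] 0.18243733809378293 0.7620915223161676
mid arm [0.5569 0.2269 0.165 ] 0.0943902069198359 0.7724606502409446
base [0.4995 0.2917 0.003 ] 0.1808571052911122 0.8076994285268451
w bend [0.5008 0.2775 0.165 ] 0.16990095599111615 0.7556066979265427
w base [0.5001 0.2905 0.003 ] 0.17958638706266236 0.8052418889924082
w mid [0.5675 0.2183 0.165 ] 0.08082755951384611 0.787755559042492
w stem [ 0.6555 -0.0868  0.08  ] 0.24973393253345327 -1.6953607002178688
w tip [ 0.5704 -0.1279  0.068 ] 0.29388767807735455 -1.3856591373988367
```

The nozzle is about 6 mm short, within tolerance. A further 4–5 mm nudge at the push point is cheap margin, so I'll do it.

```bash
python3 -m inch '{"gripper":[0,0,0,0,0,0,0,0],"dp":[[0,-0.03,0],[-0.01,-0.06,0],[-0.02,-0.09,0],[-0.03,-0.12,0],[-0.03,-0.15,0],[-0.03,-0.15,0],[-0.03,-0.15,0],[-0.03,-0.15,0]],"rot":[[0,0,-6],[0,0,-12],[0,0,-18],[0,0,-25],[0,0,-31],[0,0,-31],[0,0,-31],[0,0,-31]]}'; python3 -c "
from h import *
to((.49,.19,.32),(.49,.19,.14),(.5285,.2355,.14))"
```

```text
clock: 7.55
tcp_pos: [0.4872, 0.1715, 0.3213]
tcp_rot: [2.912, 1.178, 0.0]
wrist_force: [-0.3, -0.7, 0.3]
opening: -0.0001
finger_force: 0.0
clk 7.55 tcp [0.4872 0.1715 0.3213] x yaw 44.0 F [-0.3 -0.7  0.3]
(0.49, 0.19, 0.32) -> [ 0.0148 -0.0114  0.0013]
(0.49, 0.19, 0.14) -> [ 0.0148 -0.0115  0.1813]
(0.5285, 0.2355, 0.14) -> [ 0.0741 -0.0174  0.1813]
```

```bash
python3 -m inch '{"gripper":[0,0,0,0,0,0,0,0,0,0],"dp":[[0.005,-0.01,0.03],[0.01,-0.017,0.06],[0.01,-0.017,0.09],[0.01,-0.017,0.12],[0.01,-0.017,0.15],[0.01,-0.017,0.18],[0.01,-0.017,0.181],[0.02,-0.017,0.181],[0.03,-0.017,0.181],[0.04,-0.017,0.181]],"rot":[[0,0,0],[0,0,0],[0,0,0],[0,0,0],[0,0,0],[0,0,0],[0,0,0],[0,0,0],[0,0,0],[0,0,0]]}'; python3 -c "
from h import *
to((.5285,.2355,.14))"
```

```text
clock: 8.55
tcp_pos: [0.5061, 0.2134, 0.1422]
tcp_rot: [-2.912, -1.178, -0.006]
wrist_force: [0.4, -0.6, 0.1]
opening: 0.0001
finger_force: 0.0
clk 8.55 tcp [0.5061 0.2134 0.1422] x yaw 44.0 F [ 0.4 -0.6  0.1]
(0.5285, 0.2355, 0.14) -> [ 0.0314 -0.0003  0.0023]
```

```bash
python3 -m inch '{"gripper":[0,0,0,0,0,0,0,0,0],"dp":[[0.006,0,0],[0.012,0,0],[0.018,0,0],[0.022,0,0],[0.026,0,0],[0.029,0,0],[0.031,0,0],[0.033,0,0],[0.033,0,0]],"rot":[[0,0,0],[0,0,0],[0,0,0],[0,0,0],[0,0,0],[0,0,0],[0,0,0],[0,0,0],[0,0,0]]}'; python3 -c "
from h import *
to((.5285,.2355,.14))"
python3 -m inch '{"gripper":[0,0,0,0,0,0,0,0,0,0,0,0],"dp":[[-0.02,0.005,0],[-0.05,0.015,0],[-0.07,0.02,0],[-0.07,0.02,-0.04],[-0.07,0.02,-0.08],[-0.07,0.02,-0.12],[-0.08,0.05,-0.16],[-0.1,0.09,-0.18],[-0.12,0.13,-0.18],[-0.12,0.16,-0.18],[-0.12,0.16,-0.18],[-0.12,0.16,-0.18]],"rot":[[0,0,0],[0,0,0],[0,0,0],[0,0,0],[0,0,0],[0,0,0],[0,0,6],[0,0,12],[0,0,18],[0,0,24],[0,0,31],[0,0,31]]}'; python3 - <<'E'
from h import *
import cv2
to((.555,-.07,.32),(.558,-.07,.053))
for n in ("top",): cv2.imwrite(f"pics/{n}3.png",cv2.cvtColor(get_image(n),cv2.COLOR_RGB2BGR))
a=cv2.imread("pics/top3.png")[125:245,165:345]
a=cv2.convertScaleAbs(a,alpha=1.5,beta=20)
cv2.imwrite("pics/c4.png",cv2.resize(a,None,fx=4,fy=4,interpolation=cv2.INTER_CUBIC))
E
```

```text
clock: 9.45
tcp_pos: [0.5274, 0.235, 0.1401]
tcp_rot: [2.912, 1.178, -0.001]
wrist_force: [-1.5, -1.0, 0.6]
opening: -0.0
finger_force: 0.9
clk 9.45 tcp [0.5274 0.235  0.1401] x yaw 44.1 F [-1.5 -1.   0.6]
(0.5285, 0.2355, 0.14) -> [0.0012 0.0004 0.0001]
clock: 10.65
tcp_pos: [0.5534, 0.0356, 0.3203]
tcp_rot: [-3.122, -0.354, -0.002]
wrist_force: [-0.1, -0.4, 0.5]
opening: 0.0003
finger_force: 0.0
clk 10.65 tcp [0.5534 0.0356 0.3203] x yaw 12.9 F [-0.1 -0.4  0.5]
(0.555, -0.07, 0.32) -> [-0.0221  0.1033  0.0003]
(0.558, -0.07, 0.053) -> [-0.0195  0.104   0.2673]
```

View pics/c4.png

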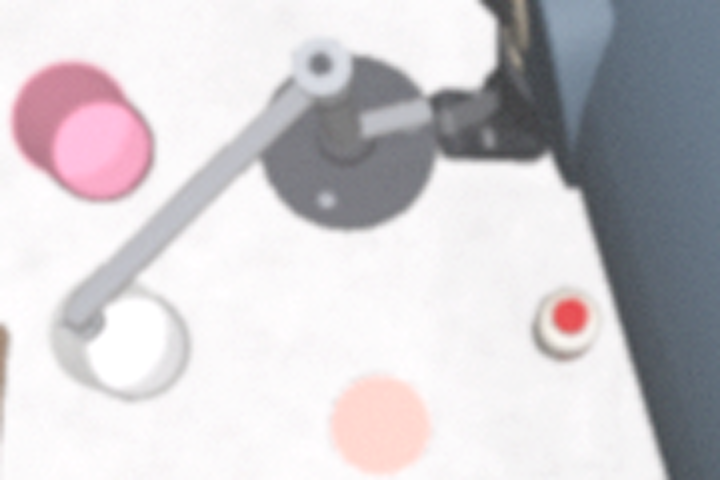

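The nozzle end is now at crop (84,315), inside the beaker's outline (base centre 133,345, rim centre about 112,330). I'll quantify it and move over to the lever.

```bash
python3 -c "
from h import *
t=cam('top')
post=np.array([.6245,.161]);a=lambda p:np.arctan2(p[1]-post[1],post[0]-p[0])
for n,u,v,z in [('bend',82,310,.165),('mouth',90,323,.123),('mid arm',195,192,.165),('base',133,346,.003),('rim',112,332,.084)]:
  p=onz(t,165+u/4,125+v/4,z);print(n,p.round(4),np.hypot(*(p[:2]-post)).round(3),a(p).round(3))
"
python3 -m inch '{"gripper":[0,0,0,0,0,0,0,0,0,0,0],"dp":[[-0.005,0.03,0],[-0.01,0.06,0],[-0.015,0.09,0],[-0.02,0.104,0.03],[-0.02,0.104,0.07],[-0.02,0.104,0.11],[-0.02,0.104,0.15],[-0.02,0.104,0.19],[-0.02,0.104,0.23],[-0.02,0.104,0.267],[-0.02,0.104,0.267]],"rot":[[0,0,0],[0,0,0],[0,0,0],[0,0,0],[0,0,0],[0,0,0],[0,0,0],[0,0,0],[0,0,0],[0,0,0],[0,0,0]]}'; python3 - <<'E'
from h import *
S=np.array([.655,-.086])
W=[]
for f in (.45,.7,.95,1.2,1.4,1.55,1.68,1.78):
    d=np.array([-np.cos(f),-np.sin(f)]);n=np.array([np.sin(f),-np.cos(f)]);p=S+.078*d-.021*n
    W.append((*p.round(4),.053))
to(*W)
E
```

```text
bend [0.5012 0.2848 0.165 ] 0.175 0.788
mouth [0.4996 0.2903 0.123 ] 0.18 0.803
mid arm [0.5625 0.2275 0.165 ] 0.091 0.82
base [0.4999 0.2919 0.003 ] 0.181 0.81
rim [0.4992 0.287  0.084 ] 0.178 0.788
clock: 11.8
tcp_pos: [0.5529, -0.0679, 0.0491]
tcp_rot: [-3.118, -0.363, 0.014]
wrist_force: [-0.1, -0.2, -0.6]
opening: 0.0001
finger_force: 0.0
clk 11.80 tcp [ 0.5529 -0.0679  0.0491] x yaw 13.3 F [-0.1 -0.2 -0.6]
(np.float64(0.5756), np.float64(-0.101), 0.053) -> [ 0.0145  0.0374 -0.0042]
(np.float64(0.5818), np.float64(-0.1202), 0.053) -> [ 0.0161  0.0575 -0.0042]
(np.float64(0.5925), np.float64(-0.1372), 0.053) -> [ 0.0226  0.0765 -0.0044]
(np.float64(0.6072), np.float64(-0.1511), 0.053) -> [ 0.0337  0.0934 -0.0045]
(np.float64(0.621), np.float64(-0.1593), 0.053) -> [ 0.0452  0.1046 -0.0047]
(np.float64(0.6324), np.float64(-0.1635), 0.053) -> [ 0.0554  0.1113 -0.0048]
(np.float64(0.6426), np.float64(-0.1658), 0.053) -> [ 0.0648  0.1159 -0.0049]
(np.float64(0.6507), np.float64(-0.1667), 0.053) -> [ 0.0724  0.1186 -0.005 ]
```

The nozzle is centred to within a few millimetres. Now I push the lever along its arc.

```bash
python3 -m inch '{"gripper":[0,0,0,0,0,0,0,0,0,0,0,0],"dp":[[0.005,0.01,-0.002],[0.01,0.02,-0.004],[0.012,0.028,-0.004],[0.014,0.036,-0.004],[0.015,0.043,-0.004],[0.0155,0.05,-0.004],[0.016,0.057,-0.004],[0.018,0.064,-0.004],[0.02,0.07,-0.004],[0.0225,0.076,-0.004],[0.026,0.082,-0.004],[0.03,0.088,-0.004]],"rot":[[0,0,0],[0,0,0],[0,0,0],[0,0,0],[0,0,0],[0,0,0],[0,0,0],[0,0,0],[0,0,0],[0,0,0],[0,0,0],[0,0,0]]}'; python3 -c "
from h import *
to((.6072,-.1511,.053),(.621,-.1593,.053),(.6324,-.1635,.053),(.6426,-.1658,.053),(.6507,-.1667,.053))"
```

```text
clock: 13.0
tcp_pos: [0.6056, -0.1488, 0.057]
tcp_rot: [-3.121, -0.357, 0.002]
wrist_force: [-2.5, 3.9, 0.6]
opening: -0.0003
finger_force: 1.5
clk 13.00 tcp [ 0.6056 -0.1488  0.057 ] x yaw 13.0 F [-2.5  3.9  0.6]
(0.6072, -0.1511, 0.053) -> [0.001  0.0026 0.004 ]
(0.621, -0.1593, 0.053) -> [0.0126 0.0137 0.0039]
(0.6324, -0.1635, 0.053) -> [0.0228 0.0204 0.0039]
(0.6426, -0.1658, 0.053) -> [0.0322 0.025  0.0039]
(0.6507, -0.1667, 0.053) -> [0.0399 0.0277 0.0039]
```

```bash
python3 -m inch '{"gripper":[0,0,0,0,0,0,0,0,0],"dp":[[0.004,0.005,0.001],[0.008,0.009,0.002],[0.012,0.013,0.002],[0.017,0.016,0.002],[0.022,0.019,0.002],[0.027,0.022,0.002],[0.031,0.024,0.002],[0.035,0.026,0.002],[0.035,0.026,0.002]],"rot":[[0,0,0],[0,0,0],[0,0,0],[0,0,0],[0,0,0],[0,0,0],[0,0,0],[0,0,0],[0,0,0]]}'; python3 -c "
from h import *
to((.6507,-.1667,.053))"
```

```text
clock: 13.9
tcp_pos: [0.6467, -0.1664, 0.0553]
tcp_rot: [3.12, 0.357, 0.002]
wrist_force: [-1.0, -0.5, -0.8]
opening: -0.0002
finger_force: 0.5
clk 13.90 tcp [ 0.6467 -0.1664  0.0553] x yaw 13.0 F [-1.  -0.5 -0.8]
(0.6507, -0.1667, 0.053) -> [0.0038 0.0012 0.0023]
```

```bash
python3 -m inch '{"gripper":[0,0,0,0,0],"dp":[[0.001,0,0],[0.002,0,0],[0.003,0,0],[0.004,0,0],[0.004,0,0]],"rot":[[0,0,0],[0,0,0],[0,0,0],[0,0,0],[0,0,0]]}'; python3 -c "
from h import *
to((.6507,-.1667,.053))"
```

```text
clock: 14.4
tcp_pos: [0.6498, -0.1658, 0.0554]
tcp_rot: [3.12, 0.356, 0.0]
wrist_force: [-2.2, -2.7, 0.5]
opening: 0.0001
finger_force: 1.4
clk 14.40 tcp [ 0.6498 -0.1658  0.0554] x yaw 13.0 F [-2.2 -2.7  0.5]
(0.6507, -0.1667, 0.053) -> [0.0007 0.0011 0.0024]
```

Now I back off, rise and check from a distance.

```bash
python3 -m inch '{"gripper":[0,0,0,0,0,0,0,0,0,0,0,0],"dp":[[-0.02,0,0],[-0.05,0,0],[-0.06,0,-0.03],[-0.06,0,-0.07],[-0.06,0,-0.11],[-0.06,0.0,-0.15],[-0.08,0.04,-0.19],[-0.1,0.08,-0.23],[-0.12,0.12,-0.25],[-0.14,0.16,-0.25],[-0.14,0.2,-0.25],[-0.14,0.2,-0.25]],"rot":[[0,0,0],[0,0,0],[0,0,0],[0,0,0],[0,0,0],[0,0,0],[0,0,0],[0,0,0],[0,0,0],[0,0,0],[0,0,0],[0,0,0]]}'; python3 - <<'E'
from h import *
import cv2
to()
cv2.imwrite("pics/top4.png",cv2.cvtColor(get_image("top"),cv2.COLOR_RGB2BGR))
a=cv2.imread("pics/top4.png")[125:285,165:425]
a=cv2.convertScaleAbs(a,alpha=1.5,beta=20)
cv2.imwrite("pics/c5.png",cv2.resize(a,None,fx=3,fy=3,interpolation=cv2.INTER_CUBIC))
E
```

```text
clock: 15.6
tcp_pos: [0.557, -0.4002, 0.3056]
tcp_rot: [3.117, 0.339, 0.003]
wrist_force: [-0.8, -0.6, -0.8]
opening: 0.0001
finger_force: 0.0
clk 15.60 tcp [ 0.557  -0.4002  0.3056] x yaw 12.4 F [-0.8 -0.6 -0.8]
```

View pics/c5.png

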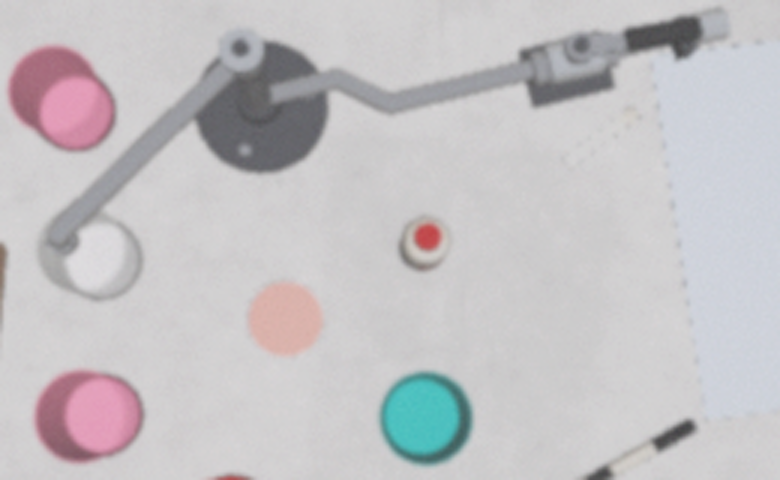

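```bash
python3 -c "
from h import *
import cv2
t=cam('top');im=cv2.imread('pics/top4.png').astype(int)
C=lambda x,y:(165+x/3,125+y/3)
a=onz(t,*C(581,46),.08);b=onz(t,*C(697,29),.072);d=b-a;print(np.hypot(*d[:2]),np.arctan2(-d[1],-d[0])-.235)
# sleeve direction by mask
sub=im[128:145,371:399].sum(2);v,u=np.nonzero(sub<170);print(len(u))
P=np.array([onz(t,x+371,y+128,.071)[:2] for x,y in zip(u,v)],np.float32)
l=cv2.fitLine(P,cv2.DIST_HUBER,0,.01,.01).ravel();print(l, np.arctan2(abs(l[1]),-l[0]*np.sign(-l[1]))-.235)
"
```

```text
0.09162807844846402 1.4999433881218622
190
[ 0.11825939 -0.99298275  0.6639059  -0.15056255] 1.4543332
```

The lever reads about 1.45–1.50 rad, already past 1.40. I'll nudge it a few more millimetres towards its stop for margin.

```bash
python3 -c "
from h import *
to((.59,-.168,.3),(.59,-.168,.055),(.635,-.168,.055))"
```

```text
clk 15.65 tcp [ 0.5582 -0.3954  0.3053] x yaw 12.7 F [ 0.4  0.9 -0.1]
(0.59, -0.168, 0.3) -> [ 0.081  -0.2148  0.005 ]
(0.59, -0.168, 0.055) -> [ 0.0806 -0.2153  0.25  ]
(0.635, -0.168, 0.055) -> [ 0.1245 -0.2055  0.2501]
```

```bash
python3 -m inch '{"gripper":[0,0,0,0,0,0,0,0,0,0,0,0],"dp":[[0.02,-0.045,0],[0.035,-0.09,0],[0.05,-0.135,0],[0.065,-0.18,0],[0.08,-0.215,0.03],[0.08,-0.215,0.07],[0.08,-0.215,0.11],[0.08,-0.215,0.15],[0.08,-0.215,0.19],[0.08,-0.215,0.22],[0.08,-0.215,0.25],[0.08,-0.215,0.25]],"rot":[[0,0,0],[0,0,0],[0,0,0],[0,0,0],[0,0,0],[0,0,0],[0,0,0],[0,0,0],[0,0,0],[0,0,0],[0,0,0],[0,0,0]]}'; python3 -c "
from h import *
to((.648,-.168,.055),(.653,-.168,.055),(.655,-.168,.055))"
```

```text
clock: 16.85
tcp_pos: [0.5855, -0.1606, 0.0519]
tcp_rot: [-3.117, -0.361, 0.009]
wrist_force: [-1.2, 0.0, 1.1]
opening: -0.0001
finger_force: 0.0
clk 16.85 tcp [ 0.5855 -0.1606  0.0519] x yaw 13.2 F [-1.2  0.   1.1]
(0.648, -0.168, 0.055) -> [ 0.0591  0.0214 -0.0035]
(0.653, -0.168, 0.055) -> [ 0.064   0.0226 -0.0035]
(0.655, -0.168, 0.055) -> [ 0.0659  0.023  -0.0035]
```

```bash
python3 -m inch '{"gripper":[0,0,0,0,0,0,0,0,0,0,0,0],"dp":[[0.01,0.01,-0.003],[0.02,0.02,-0.004],[0.03,0.022,-0.004],[0.04,0.022,-0.004],[0.048,0.022,-0.004],[0.054,0.022,-0.004],[0.058,0.022,-0.004],[0.06,0.022,-0.004],[0.061,0.022,-0.004],[0.062,0.022,-0.004],[0.063,0.022,-0.004],[0.063,0.022,-0.004]],"rot":[[0,0,0],[0,0,0],[0,0,0],[0,0,0],[0,0,0],[0,0,0],[0,0,0],[0,0,0],[0,0,0],[0,0,0],[0,0,0],[0,0,0]]}'; python3 -c "
from h import *
to((.655,-.168,.055))"
```

```text
clock: 18.05
tcp_pos: [0.6537, -0.171, 0.0591]
tcp_rot: [-3.121, -0.357, 0.001]
wrist_force: [-3.0, 0.5, 0.5]
opening: -0.0001
finger_force: 1.1
clk 18.05 tcp [ 0.6537 -0.171   0.0591] x yaw 13.0 F [-3.   0.5  0.5]
(0.655, -0.168, 0.055) -> [ 0.0019 -0.0027  0.0041]
```

The finger met the lever at 3 N and moved it about 4 mm further. I retreat and confirm with the same measurement.

```bash
python3 -m inch '{"gripper":[0,0,0,0,0,0,0,0,0,0,0,0],"dp":[[-0.02,0,0],[-0.05,0,0],[-0.06,0,-0.03],[-0.06,0,-0.07],[-0.06,0,-0.11],[-0.06,0.0,-0.15],[-0.08,0.04,-0.19],[-0.1,0.08,-0.23],[-0.12,0.12,-0.25],[-0.14,0.16,-0.25],[-0.14,0.2,-0.25],[-0.14,0.2,-0.25]],"rot":[[0,0,0],[0,0,0],[0,0,0],[0,0,0],[0,0,0],[0,0,0],[0,0,0],[0,0,0],[0,0,0],[0,0,0],[0,0,0],[0,0,0]]}'; python3 -m inch '{"gripper":[0,0,0],"dp":[[0,0,0],[0,0,0],[0,0,0]],"rot":[[0,0,0],[0,0,0],[0,0,0]]}'; python3 - <<'E'
from h import *
import cv2
to();t=cam("top");im=cv2.cvtColor(get_image("top"),cv2.COLOR_RGB2BGR);cv2.imwrite("pics/top5.png",im)
old=cv2.imread("pics/top4.png")
print("diff left part",np.abs(im[125:285,165:330].astype(int)-old[125:285,165:330]).mean())
for q in (old,im):
    sub=q[128:145,371:399].astype(int).sum(2);v,u=np.nonzero(sub<170)
    P=np.array([onz(t,x+371,y+128,.071)[:2] for x,y in zip(u,v)],np.float32)
    l=cv2.fitLine(P,cv2.DIST_HUBER,0,.01,.01).ravel();print(np.arctan2(abs(l[1]),-l[0]*np.sign(-l[1]))-.235)
E
```

```text
clock: 19.25
tcp_pos: [0.5605, -0.4074, 0.309]
tcp_rot: [3.117, 0.337, -0.0]
wrist_force: [-0.9, -1.4, -1.1]
opening: 0.0002
finger_force: 0.0
clock: 19.55
tcp_pos: [0.5639, -0.3952, 0.3096]
tcp_rot: [-3.12, -0.362, -0.002]
wrist_force: [-0.2, -0.6, -0.6]
opening: 0.0003
finger_force: 0.0
clk 19.55 tcp [ 0.5639 -0.3952  0.3096] x yaw 13.2 F [-0.2 -0.6 -0.6]
diff left part 0.8013005050505051
1.4543332
1.4830531
```

The lever has opened further and nothing else has moved, so I hand in.

```bash
python3 -c "
from station import *
print(hand_in())"
```

```text
the job is handed in; nothing more can be done
None
```

The job is handed in (no verdict was returned): the nozzle measured within about 5 mm of the beaker's middle, the lever then opened to about 1.5 rad, and the beaker, dish and bottle showed no movement in the pictures.

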